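Clamp a butted row of lampholders in the bench jig

ROBOT

A 6-joint arm with a two-finger parallel gripper is mounted at the origin on the work surface. World frame = base frame: x ahead of the robot, y to its left, z up, the work surface at z = 0. Lengths are in m, angles in rad, forces in N, time in s.
With the tool pointing down it reaches from about 0.375 to 0.925 m from the base axis. Payload 5.7 kg.
Tool frame: the origin (TCP) lies midway between the tips of the shut fingers; the grasp point (between the pads) lies 19 mm behind it; z points along the fingers, x is the direction in which the jaws open and shut, and the axes are right-handed (so a half turn about z gives the same grasp; the last joint's range is limited). The gripper opens to 88 mm and grips with 3 to 60 N. Pads are 20 mm wide; open, the fingers measure 115 mm over their backs; the gripper's body (75 mm by 178 mm) begins 61 mm behind the grasp point.
Start: joints at [-1.424, 0.359, 1.51, -0, 1.272, -0.115], TCP at [0.155, -0.58, 0.223] pointing down, gripper open.
Joint ranges: [-2.97, 2.97], [-1.01, 2.36], [0.21, 2.38], [-0.96, 4.11], [0.2, 2.71], [-2.98, 2.98]. Speed limits (rad/s): [2.39, 2.39, 3.14, 3.14, 3.14, 3.14].

INTERFACE

Orientations are given as a unit quaternion [x, y, z, w].
In Python, from bench import move_ptp, servo_line, goto_joints, move_gripper, sleep, inverse_kinematics, capture, PlanningError, close_job, spot_in, silhouettes, current_clock, current_joint_pos, current_qvel, current_joint_torque, current_position, current_orientation, current_force, current_torque, current_finger_gap gives the robot as it stands. Calls block until the motion is done:
- move_ptp(position, orientation): joint-space move of the TCP to a pose.
- servo_line(position, orientation=None, rate=0.15, contact_N=None): straight line of the TCP; orientation=None keeps the orientation; rate is the mean speed in m/s. With contact_N (N) it stops when the force on the tool has changed by that much, and returns True; else False.
- goto_joints(angles): joint-space move.
- move_gripper(opening): finger opening in m; the grip force is fixed at half the most; returns when the fingers have stopped.
- sleep(seconds).
- inverse_kinematics(position, orientation): joint angles nearest the present ones, or None.
- capture(name): name is "scene" or "top"; returns a dict with "image" (420x560x3 uint8, blue, green, red), "range_z" (420x560 float32, m along the optical axis (not along the pixel's ray), 0 where there is no reading), "intrinsics" (3x3 intrinsics, pixels), "R" (3x3) and "t" (3): a world point X has camera coordinates R X + t. Camera axes: x right, y down, z forward; pixel columns grow to the right and rows downward; lengths in m; the calibration is good to about 2 mm. A picture is of the moment at which its call begins.
A pose or a line that the arm cannot do raises PlanningError and nothing moves.
- close_job(): hands the job in, once; it reports no verdict.
Trained networks look in the newest picture that a camera, given by its name, has taken for a name from the list of things; names that differ only in an ending like _2 or _b are one class to them, and where a whole thing is asked for, a point or a joint stands for the part that bears it (a point fixed in the world has none). Each returns a list of dicts, best first, with "conf" (0 to 1); they miss things now and then, are a little off and sometimes report something else, mostly with a low value. They report only what shows in the picture. A call takes as long as a camera call.
- spot_in(camera, query): "xy" ([column, row] in pixels, amid what is visible of it).
- silhouettes(camera, query): "region" (420x560 bool, what is visible of it) and "xy" ([column, row] in pixels, amid what is visible of it).
Readings, each from a call of its own:
- current_clock(): time.
- current_joint_pos(): joint angles.
- current_qvel(): joint speeds.
- current_joint_torque(): joint torques, N m.
- current_position(): TCP position.
- current_orientation(): TCP orientation.
- current_force(): force on the tool from outside, world axes, zero at the start.
- current_torque(): the same for the moment, N m.
- current_finger_gap(): finger opening in m.
Only numpy, scipy, OpenCV 4.12 (cv2) and the standard library are available. Lean on these libraries where they do the work, as an engineer would, in place of code of your own. Each camera call takes 0.05 s, during which the arm holds its last target. There are 200 camera calls.

TASK

Get the bench jig ready for wiring practice: first lift the wooden offcut out of its channel and put it in the small blue scrap bin beside it, then stand every square-based lampholder in the channel in one row, the first hard against the end stop and the others butted flush, with no gaps. With the row closed up, turn the black wing knob clockwise until the jaw bites and the resistance jumps, then give it about an eighth of a turn more and never as much as a quarter turn, because the porcelain cracks. Leave the other things on the bench where they are.

Things in the scene. Friction and masses are not known exactly. Their poses are not given: they have to be found in the camera images.
- jig: clamping jig fixed to the bench: plywood plate 200 x 360 mm, 10 mm thick. Origin at table height; z up. Its channel runs along y, floor 10 mm up: wooden fence with face at x = -30 mm, top 26 mm up; end stop with face at y = +155 mm, top 36 mm up; open end at y = -190 mm. Clamped lampholders have their centres at x = 0; the first has y = +125 mm, each next one 60 mm less
- stop_foot (a point): foot of the end stop's face, on the channel floor (jig x = 0, y = +155 mm, z = 10 mm); axes as the jig's. On the channel's other (+x) side lie the jaw, a dark cross bar behind it (tops 27 mm up) and the grey screw housing (jig x = 95 to 145 mm, y = -50 to 50 mm, top 46 mm up) that carries the knob
- knob (a joint): angle of the wing knob (rad), grows clockwise seen from above; starts between 0 and 0.6. Each radian drives the jaw 4 mm towards the fence (or back). At 0 the clear width between fence and jaw is 70 mm, so 60 mm lampholders are bitten near 2.5 rad. It turns with about 0.11 N m of friction, stays where it is left, and from the bite takes about 0.17 N m, rising slowly
- knob_grip (a point): on the vertical axis of the black wing knob, half-way up its wing, 75 mm above the table. The wing is 60 mm long, 14 mm thick and 34 mm high (58 to 92 mm above the table); its length lies along this point's x axis, and along the jig's x when the knob reads 0
- jaw (a joint): how far the sprung jaw has been pressed back on its spring (m): 0 until it bites, then grows by about 4 mm for each further radian of the knob (an eighth of a turn gives about 3 mm). The spring starts at 15 N and adds 1.2 N per mm
- jaw_face (a point): middle of the pressing face of the aluminium jaw, 19 mm above the table (the jaw's top is 27 mm up and it spans jig y = -190 to +150 mm); moves with the jaw along the jig's x, towards -x as the knob tightens
- offcut_grip (a point): short offcut of pale batten, 24 mm wide (its x), 90 mm long (its y), 44 mm high, 60 g, lying in the channel lengthwise, roughly along it. The point is on its vertical centre line, 34 mm above its underside (10 mm below its top), at a height where fingers clear the fence and jaw
- bin: small open blue scrap bin, fixed, 170 mm (its x) by 150 mm (its y), 65 mm high, walls and floor 4 mm thick. Origin under its centre
- holder0_neck (a point): square-based white porcelain lampholder (3 to 5 such are present): base 60 x 60 mm and 22 mm high, with a round neck 36 mm across above it, 64 mm high in all, 180 g. The point is on its axis in the neck, 44 mm above its underside; x and y are along the sides of the base. All are alike and may stand in any order, any way round
- holder1_neck (a point): square-based white porcelain lampholder (3 to 5 such are present): base 60 x 60 mm and 22 mm high, with a round neck 36 mm across above it, 64 mm high in all, 180 g. The point is on its axis in the neck, 44 mm above its underside; x and y are along the sides of the base. All are alike and may stand in any order, any way round
- holder2_neck (a point): square-based white porcelain lampholder (3 to 5 such are present): base 60 x 60 mm and 22 mm high, with a round neck 36 mm across above it, 64 mm high in all, 180 g. The point is on its axis in the neck, 44 mm above its underside; x and y are along the sides of the base. All are alike and may stand in any order, any way round
- holder3_neck (a point): square-based white porcelain lampholder (3 to 5 such are present): base 60 x 60 mm and 22 mm high, with a round neck 36 mm across above it, 64 mm high in all, 180 g. The point is on its axis in the neck, 44 mm above its underside; x and y are along the sides of the base. All are alike and may stand in any order, any way round
- holder4_neck (a point): square-based white porcelain lampholder (3 to 5 such are present): base 60 x 60 mm and 22 mm high, with a round neck 36 mm across above it, 64 mm high in all, 180 g. The point is on its axis in the neck, 44 mm above its underside; x and y are along the sides of the base. All are alike and may stand in any order, any way round
- round_holder: round-based white lampholder, 84 mm across the foot, 50 mm high; not part of the job. Origin under its centre
- driver: screwdriver with yellow handle, 190 mm long, lying on the bench; not part of the job
- mug: white mug, 80 mm across, 90 mm high; not part of the job. Origin under its centre
- junction_box: plain white junction box, 80 x 80 mm, 45 mm high, no neck; not part of the job. Origin under its centre
- pliers: orange-handled pliers, about 200 mm long, lying on the bench; not part of the job

How it is judged:
By the outcome, as a careful person would: the job done as asked, in the order asked, and still so for the second after the job is handed in, with the robot touching nothing.
Of holder0, holder1, holder2, holder3, holder4 only 3 to 5 are there at a start; the rules pass over those that are not, and their reading is None.
At some moment in a run one of holder0, holder1, holder2, holder3, holder4 may be knocked a few centimetres aside while the robot is not near it.
Once in a run the grip may slacken for a moment while it holds something.
It also fails if it takes over 210 s, if anything falls off the work surface, if the arm or the gripper's body presses on something with over 40 N, if the wrist force passes 120 N, or if a joint passes its speed limit or range.

## Working session

There is one attempt and no reset: what is moved stays moved. The work goes in short steps, each a Python script; the robot and the scene stay as the last script left them, time stands still between calls to the robot, and variables do not carry over. Pictures are saved under pics/ and viewed, about 12 in all and at most 16, crops included, and the job is handed in when it is done.

```bash
ls; mkdir -p pics
python3 - <<'E'
from bench import *
import cv2,numpy as np
for n in("scene","top"):
    c=capture(n);cv2.imwrite(f"pics/{n}0.png",c["image"]);print(n,c["intrinsics"].tolist(),c["R"].tolist(),c["t"].tolist())
    for q in["jig","knob","bin","offcut_grip","holder0_neck","round_holder","mug","junction_box","jaw"]:
        print(q,[(np.round(d["xy"]).tolist(),round(d["conf"],2)) for d in spot_in(n,q)])
print(current_clock(),current_orientation(),current_finger_gap())
E
```

```text
pics
scene [[382.139553356195, 0.0, 274.93558246446185], [0.0, 382.139553356195, 212.70747189541848], [0.0, 0.0, 1.0]] [[0.6211843701282277, 0.7834822180745977, -0.01689947541510778], [0.6097128117765663, -0.4967339582015938, -0.6176614460405399], [-0.49232130307748245, 0.3733778096382886, -0.7862625171059622]] [-0.3592022380411086, -0.293597566596583, 1.329188384335891]
jig [([270.0, 245.0], 0.92)]
knob [([294.0, 243.0], 0.69)]
bin [([116.0, 296.0], 0.89), ([356.0, 160.0], 0.51)]
offcut_grip [([274.0, 215.0], 0.6)]
holder0_neck [([248.0, 192.0], 0.92)]
round_holder [([132.0, 238.0], 0.74)]
mug [([351.0, 186.0], 0.72), ([396.0, 172.0], 0.59)]
junction_box [([210.0, 338.0], 0.57)]
jaw [([267.0, 241.0], 0.7), ([314.0, 140.0], 0.46), ([277.0, 217.0], 0.42)]
top [[450.6699788810425, 0.0, 276.75289758096744], [0.0, 450.6699788810425, 211.9052510245699], [0.0, 0.0, 1.0]] [[-0.013161219346345449, -0.9998912849710083, -0.006648348993801144], [-0.9981512126353081, 0.013532299321740767, -0.059253975307405705], [0.05933750095834182, 0.0058562030440216465, -0.998220800156922]] [0.0020083367247724577, 0.5791913345747433, 1.1169349728171354]
jig [([281.0, 203.0], 0.74)]
knob [([273.0, 175.0], 0.48), ([118.0, 176.0], 0.35)]
bin [([437.0, 235.0], 0.66), ([284.0, 205.0], 0.54)]
offcut_grip [([263.0, 222.0], 0.79)]
holder0_neck [([262.0, 276.0], 0.61)]
round_holder [([396.0, 300.0], 0.87)]
mug [([119.0, 176.0], 0.87), ([341.0, 282.0], 0.73)]
junction_box [([392.0, 158.0], 0.81)]
jaw [([286.0, 206.0], 0.93)]
1.0 [ 7.93352537e-01 -6.08762475e-01 -2.16366818e-05 -2.17650745e-05] 0.08791227814633497
```

View pics/top0.png

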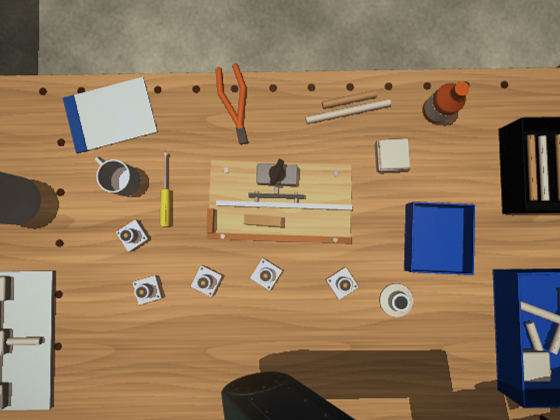

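View pics/scene0.png

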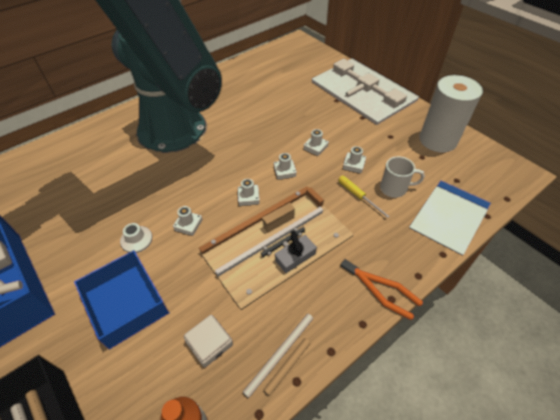

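The top view shows five square holders, at about (131,236), (147,290), (207,281), (266,274) and (342,283). The jig is centred near (281,203), with its end stop at the left (+y) and the offcut at (264,222). The knob is at (277,173), the bin at (440,238) and the round holder at (397,300). Next I'll build an ortho-rectified colour and height map.

```bash
cat > h.py <<'E'
from bench import *
import numpy as np, cv2
from scipy.spatial.transform import Rotation as Ro
X0,X1,Y0,Y1,S=0.25,0.95,-0.45,0.45,1000   # ortho map, 1 mm/px: row=(X1-x)*S, col=(Y1-y)*S
def cloud(c):
    z=c["range_z"];h,w=z.shape;u,v=np.meshgrid(np.arange(w),np.arange(h));K=c["intrinsics"]
    P=np.stack([(u-K[0,2])/K[0,0]*z,(v-K[1,2])/K[1,1]*z,z],-1)
    W=(P-c["t"])@c["R"]; W[z==0]=np.nan; return W
def proj(c,X):
    p=(np.asarray(X)@c["R"].T+c["t"]); p=p@c["intrinsics"].T; return p[...,:2]/p[...,2:]
def ortho(c,z):   # image warped onto plane z
    xs,ys=np.meshgrid(np.linspace(X1,X0,700),np.linspace(Y1,Y0,900),indexing="ij")
    p=proj(c,np.stack([xs,ys,np.full_like(xs,z)],-1)).astype(np.float32)
    return cv2.remap(c["image"],p[...,0],p[...,1],cv2.INTER_CUBIC)
def o2w(p): p=np.asarray(p,float); return np.stack([X1-p[...,1]/S,Y1-p[...,0]/S],-1)
def q(yaw): # tool down, jaw (x) axis at world angle yaw
    return Ro.from_matrix(np.array([[np.cos(yaw),np.sin(yaw),0],[np.sin(yaw),-np.cos(yaw),0],[0,0,-1]])).as_quat()
E
python3 - <<'E'
from h import *
c=capture("top");W=cloud(c)
cv2.imwrite("pics/o.png",ortho(c,0.02)[100:600,:800])
Z=W[...,2];print("table z",np.nanmedian(Z[200:350,20:200]),np.nanstd(Z[255:265,60:110]))
m=((Z>.008)&(Z<.12)&(W[...,0]>.3)&(W[...,0]<.9)&(abs(W[...,1])<.43)).astype(np.uint8)
n,l,s,ce=cv2.connectedComponentsWithStats(m)
for i in range(1,n):
    if s[i,4]<60: continue
    k=l==i; print(i,s[i].tolist(),np.round(np.nanmean(W[k],0),4),np.round(np.nanmax(Z[k]),3))
for n in range(5):
    print([(np.round(d["xy"]).tolist(),round(d["conf"],2),int(d["region"].sum())) for d in silhouettes("top",f"holder{n}_neck")])
zz=np.nan_to_num(Z[150:255,195:365]);cv2.imwrite("pics/z.png",cv2.resize(cv2.applyColorMap(np.clip(zz*255/.07,0,255).astype(np.uint8),cv2.COLORMAP_JET),None,fx=4,fy=4,interpolation=0))
E
```

```text
table z -5.884172521009132e-05 0.0022837905738141012
1 [423, 83, 36, 40, 744] [ 0.8259 -0.3973  0.0784] 0.12
2 [217, 88, 30, 56, 584] [0.8349 0.0955 0.0136] 0.02
8 [322, 90, 55, 18, 379] [ 0.8678 -0.1945  0.0151] 0.023
28 [305, 99, 86, 24, 594] [ 0.8364 -0.1898  0.0151] 0.023
153 [375, 138, 35, 34, 1097] [ 0.7163 -0.2933  0.0402] 0.052
155 [160, 152, 10, 74, 469] [0.6163 0.2762 0.0203] 0.031
156 [96, 157, 44, 39, 947] [0.6693 0.3854 0.0573] 0.095
157 [206, 159, 146, 84, 8794] [ 0.6046 -0.0088  0.0202] 0.096
172 [404, 201, 52, 73, 804] [ 0.5136 -0.346   0.0448] 0.069
177 [116, 219, 33, 32, 604] [0.5264 0.3535 0.0346] 0.068
192 [250, 258, 32, 32, 583] [0.427  0.0239 0.0339] 0.069
193 [190, 265, 32, 31, 597] [0.4124 0.171  0.0343] 0.069
196 [326, 267, 33, 32, 596] [ 0.4027 -0.1628  0.0341] 0.068
198 [132, 275, 30, 29, 609] [0.3926 0.3159 0.0351] 0.068
199 [380, 283, 33, 34, 853] [ 0.3584 -0.2966  0.0274] 0.055
[([262.0, 279.0], 0.81, 543), ([208.0, 278.0], 0.58, 629)]
[([208.0, 278.0], 0.66, 597)]
[([151.0, 290.0], 0.96, 602), ([394.0, 157.0], 0.18, 1148)]
[([132.0, 236.0], 0.74, 588)]
[([342.0, 284.0], 0.74, 650)]
```

View pics/o.png

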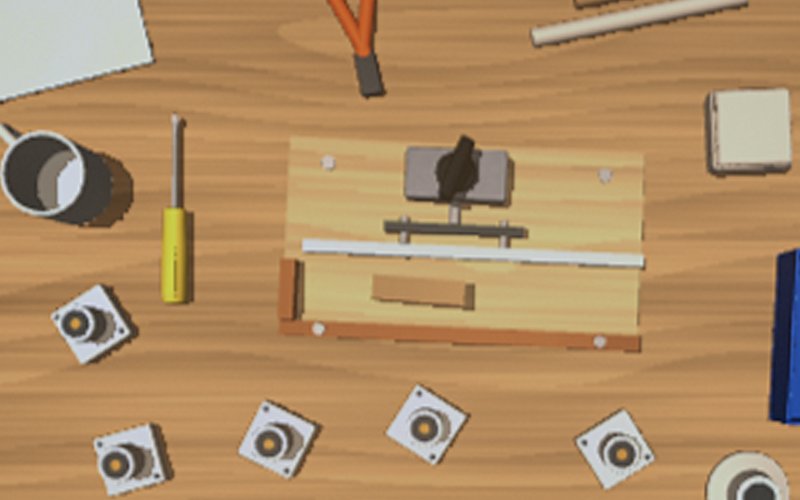

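View pics/z.png

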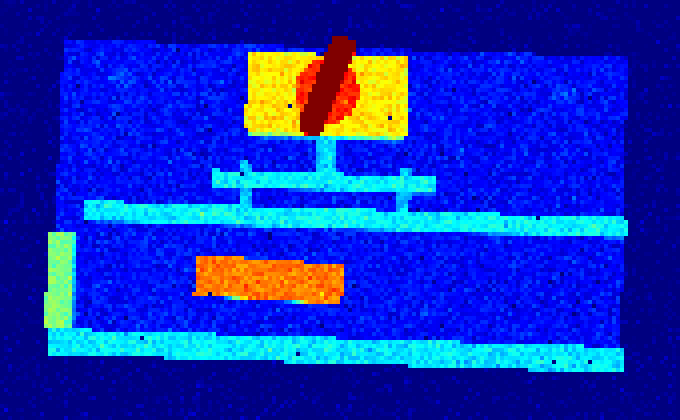

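The ortho and height maps agree. The jig yaw is about -0.05 rad and the knob reads about 0.2–0.3 rad. I'll measure jig, holders, offcut, bin and knob precisely.

```bash
cat >> h.py <<'E'
def J2w(j,p): # j=(x,y,yaw); p in jig (x,y) m
    c_,s_=np.cos(j[2]),np.sin(j[2]); return np.array([j[0]+c_*p[0]-s_*p[1], j[1]+s_*p[0]+c_*p[1]])
def holders(c,exclude=None):
    W=cloud(c);Z=W[...,2];out=[]
    m=((Z>.048)&(Z<.1)&(W[...,0]>.3)&(W[...,0]<.72)&(abs(W[...,1])<.43)).astype(np.uint8)
    o=ortho(c,.022); hsv=cv2.cvtColor(o,cv2.COLOR_BGR2HSV)
    n,l,s,_=cv2.connectedComponentsWithStats(m)
    for i in range(1,n):
        if not 30<s[i,4]<260: continue
        P=W[l==i]; ctr=np.median(P,0)
        near=(np.hypot(W[...,0]-ctr[0],W[...,1]-ctr[1])<.055)
        base=near&(Z>.013)&(Z<.031)
        if base.sum()<120: continue
        # colour mask: white in ortho at base-top height
        r,k=int((X1-ctr[0])*S),int((Y1-ctr[1])*S); sub=hsv[max(r-55,0):r+55,max(k-55,0):k+55]
        wm=((sub[...,1]<60)&(sub[...,2]>120)).astype(np.uint8)
        wm=cv2.morphologyEx(wm,cv2.MORPH_OPEN,np.ones((5,5)))
        cs,_=cv2.findContours(wm,cv2.RETR_EXTERNAL,cv2.CHAIN_APPROX_NONE)
        if not cs: continue
        rc=cv2.minAreaRect(max(cs,key=cv2.contourArea)+np.array([[max(k-55,0),max(r-55,0)]]))
        b=cv2.minAreaRect((W[base][:,:2]*1000).astype(np.float32))
        bc=cv2.boxPoints(rc); e=o2w(bc[1])-o2w(bc[0]); f=lambda a:(a+np.pi/4)%(np.pi/2)-np.pi/4
        out.append(dict(neck=np.round(np.mean(P[:,:2],0),4),rect=np.round(o2w(rc[0]),4),yaw=round(float(f(np.arctan2(e[1],e[0]))),3),size=np.round(rc[1],0),dc=np.round(np.array(b[0])/1000,4),dyaw=round(float(f(np.deg2rad(b[2]))),3),dsize=np.round(b[1],0),top=round(float(P[:,2].max()),3)))
    return out
E
python3 - <<'E'
from h import *
c=capture("top");W=cloud(c);Z=W[...,2]
for h in holders(c):print({k:(v.tolist() if hasattr(v,'tolist') else v) for k,v in h.items()})
print("cam",-c["R"].T@c["t"])
def edge(z,guess,axis,rng,span):
    """find plywood edge along jig axis near guess, several samples"""
    o=cv2.GaussianBlur(ortho(c,z),(0,0),1).astype(float); pts=[]
    for t in rng:
        d=np.arange(-span,span+1)/1000.
        P=np.array([J2w(g,(guess+e,t) if axis==0 else (t,guess+e)) for e in d])
        r=(X1-P[:,0])*S;k=(Y1-P[:,1])*S
        v=cv2.remap(o[...,1].astype(np.float32),k.astype(np.float32)[None],r.astype(np.float32)[None],1)[0]
        pts.append(P[np.argmax(abs(np.gradient(v)))])
    return np.array(pts)
g=(.5605,-.0,-.05)
# rough origin: stop face y~.151 world, fence inner x
A=o2w(np.array([300,422]));print("rough fence/stop corner",A)
c_,s_=np.cos(-.05),np.sin(-.05)
g=(A[0]-(c_*-.03-s_*.155),A[1]-(s_*-.03+c_*.155),-.05);print(g)
F=edge(.026,-.03,0,np.linspace(-.18,.14,40),8);E=edge(.036,.155,1,np.linspace(-.02,.025,15),8)
from numpy.polynomial import polynomial as pl
def fit(a,b):
    for _ in range(4):
        p=np.polyfit(a,b,1);r=abs(np.polyval(p,a)-b);k=r<max(2*np.median(r),.0007);a,b=a[k],b[k]
    return p,len(a),r.std()
p,n,r=fit(F[:,1],F[:,0]);print("fence",p,n,r); yaw=-np.arctan(p[0])
lx=np.array([np.cos(yaw),np.sin(yaw)]);ly=np.array([-lx[1],lx[0]])
a=np.median(F@lx);b=np.median(E@ly);print("stop spread",(E@ly).std(),"yaw",yaw)
o=lx*(a+.03)+ly*(b-.155);j=(*o,yaw);print("jig",j)
hm=(Z>.041)&(Z<.051)&(np.hypot(W[...,0]-J2w(j,(.12,0))[0],W[...,1]-J2w(j,(.12,0))[1])<.07)
R=np.array([lx,ly])
q_=(W[hm][:,:2]-o)@R.T;print("housing in jig pctl",np.percentile(q_,[1,99],axis=0))
zz=(W[...,:2]-o)@R.T
for nm,mk in dict(offcut=(Z>.048)&(Z<.062)&(abs(zz[...,0])<.04)&(abs(zz[...,1])<.15),wing=(Z>.083)&(Z<.1)&(np.hypot(zz[...,0]-.12,zz[...,1])<.05),jaw=(Z>.021)&(Z<.033)&(abs(zz[...,0]-.042)<.012)&(abs(zz[...,1]+.1)<.04),fence=(Z>.020)&(Z<.033)&(abs(zz[...,0]+.035)<.015)&(abs(zz[...,1])<.1),stop=(Z>.030)&(Z<.042)&(abs(zz[...,0])<.02)&(abs(zz[...,1]-.16)<.03)).items():
    P=W[mk][:,:2];rc=cv2.minAreaRect((P*1000).astype(np.float32));u=np.linalg.svd(P-P.mean(0),full_matrices=False)[2][0]
    print(nm,len(P),"mean w",P.mean(0),"jig",zz[mk].mean(0),"pctl jig",np.percentile(zz[mk],[2,98],axis=0).round(4).tolist(),rc[1],"axis ang",np.arctan2(u[1],u[0]))
bm=(Z>.055)&(Z<.075)&(W[...,1]<-.24)&(W[...,1]>-.43)&(W[...,0]>.42)&(W[...,0]<.65)
rc=cv2.minAreaRect((W[bm][:,:2]*1000).astype(np.float32));print("bin",rc)
E
```

```text
{'neck': [0.5265, 0.3579], 'rect': [0.526, 0.3591], 'yaw': 0.567, 'size': [60.0, 60.0], 'dc': [0.5268, 0.36], 'dyaw': 0.563, 'dsize': [61.0, 60.0], 'top': 0.068}
{'neck': [0.4258, 0.0242], 'rect': [0.4257, 0.0242], 'yaw': -0.581, 'size': [60.0, 60.0], 'dc': [0.4256, 0.0245], 'dyaw': -0.572, 'dsize': [60.0, 60.0], 'top': 0.067}
{'neck': [0.4115, 0.1728], 'rect': [0.4109, 0.1733], 'yaw': -0.464, 'size': [59.0, 59.0], 'dc': [0.4106, 0.1741], 'dyaw': -0.471, 'dsize': [60.0, 61.0], 'top': 0.069}
{'neck': [0.4016, -0.1646], 'rect': [0.4013, -0.1648], 'yaw': 0.559, 'size': [60.0, 60.0], 'dc': [0.401, -0.1656], 'dyaw': 0.559, 'dsize': [61.0, 60.0], 'top': 0.069}
{'neck': [0.391, 0.3196], 'rect': [0.3901, 0.3213], 'yaw': 0.272, 'size': [60.0, 62.0], 'dc': [0.3905, 0.3216], 'dyaw': 0.278, 'dsize': [60.0, 61.0], 'top': 0.069}
{'neck': [0.3567, -0.301], 'rect': [0.358, -0.297], 'yaw': 0.0, 'size': [80.0, 80.0], 'dc': [0.3559, -0.2999], 'dyaw': -0.055, 'dsize': [75.0, 74.0], 'top': 0.055}
cam [ 0.51187084 -0.01237067  1.14928046]
rough fence/stop corner [0.528 0.15 ]
(np.float64(0.550215736574893
[... 683 characters left out ...]
) axis ang 2.747599111585987
jaw 155 mean w [ 0.59331288 -0.11226798] jig [ 0.04449785 -0.09900973] pctl jig [[0.0386, -0.1381], [0.0506, -0.0608]] (78.12528228759766, 12.240310668945312) axis ang -1.6320354745168373
fence 510 mean w [ 0.51554479 -0.00858548] jig [-0.03777971  0.00113187] pctl jig [[-0.0454, -0.0952], [-0.03, 0.0964]] (197.4388885498047, 15.93132495880127) axis ang -1.6173256887342298
stop 101 mean w [0.56084404 0.161353  ] jig [-4.06439333e-05  1.72907517e-01] pctl jig [[-0.0181, 0.1657], [0.0192, 0.181]] (15.812448501586914, 37.22095489501953) axis ang 3.0909052616525
bin ((511.2918701171875, -378.8283996582031), (103.94384002685547, 171.06349182128906), 87.66252136230469)
```

```bash
cat >> h.py <<'E'
J=(.5537,-.0009,-.046)
HI=.17
def pick(xy,yaw,z,pre):
    move_gripper(pre)
    move_ptp([*xy,HI],q(yaw)); servo_line([*xy,z],rate=.15); move_gripper(0); g0=current_finger_gap()
    servo_line([*xy,HI],rate=.2); return g0,current_finger_gap()
E
python3 - <<'E'
from h import *
for y in (-.079,-.079+np.pi,-.079-np.pi): print(y,inverse_kinematics([.5593,.0307,.03],q(y)))
print(pick((.5593,.0307),-.079,.030,.037),current_clock())
b=(.511,-.402)
move_ptp([*b,HI],q(-.046)); print("gap",current_finger_gap())
servo_line([*b,.045],rate=.2); print("gap",current_finger_gap()); move_gripper(.06); servo_line([*b,HI],rate=.25)
print(current_clock(),current_force())
c=capture("top");cv2.imwrite("pics/t1.png",c["image"])
for h in holders(c):print(h['neck'],h['dc'],h['yaw'])
E
```

```text
-0.079 [-6.84818353e-02  5.43444649e-01  1.77969147e+00 -4.44089210e-16
  8.18456538e-01  1.05181647e-02]
3.062592653589793 None
-3.2205926535897933 None
(0.023814784943153495, 0.02377351432205366) 7.15
gap 0.023657842744637673
gap 0.02370361697190285
10.9083 [ 0.50831344 -0.15440449 -0.85283662]
[0.5263 0.3579] [0.5269 0.36  ] 0.574
[0.4258 0.0242] [0.4255 0.0246] -0.581
[0.4114 0.1729] [0.4106 0.1741] -0.464
[ 0.4016 -0.1645] [ 0.4009 -0.1652] 0.559
[0.391  0.3195] [0.3905 0.3213] 0.271
[ 0.3555 -0.3   ] [ 0.3561 -0.3005] -0.785
```

View pics/t1.png

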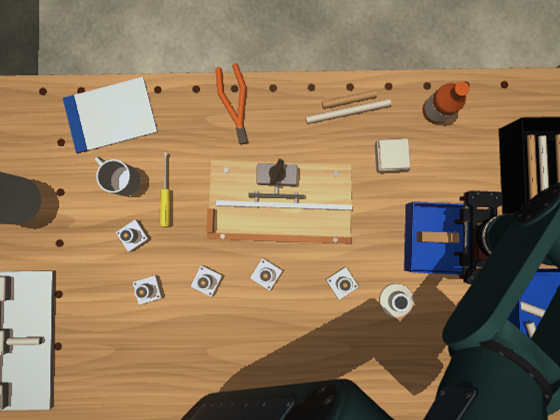

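The offcut lies in the bin at (437,238), and the holders haven't moved. I'll place the first holder against the stop.

```bash
cat >> h.py <<'E'
PARK=[.50,-.38,.20]
def look():
    move_ptp(PARK,q(-.046)); c=capture("top"); return c,holders(c)
def injig(p):
    d=np.asarray(p)-J[:2]; c_,s_=np.cos(J[2]),np.sin(J[2]); return np.array([c_*d[0]+s_*d[1],-s_*d[0]+c_*d[1]])
def place(hd,yj,z0=.027):
    ctr=(hd['neck']+hd['rect'])/2
    print("pick",ctr,hd['yaw'],pick(ctr,hd['yaw'],z0,.062))
    def at(x,y,z): return [*J2w(J,(x,y)),z]
    qq=q(J[2]); move_ptp(at(.002,yj-.006,HI),qq); print("gap",current_finger_gap())
    servo_line(at(.002,yj-.006,.06),qq,rate=.2)
    print("floor",servo_line(at(.002,yj-.006,z0+.0108),rate=.04,contact_N=6),current_position()[2]-z0)
    z=current_position()[2]
    print("fence",servo_line(at(-.006,yj-.006,z),rate=.015,contact_N=5),injig(current_position()[:2]),current_force())
    x=injig(current_position()[:2])[0]+.0007
    servo_line(at(x,yj-.006,z),rate=.015)
    print("butt",servo_line(at(x,yj+.012,z),rate=.015,contact_N=6),injig(current_position()[:2]),current_force(),current_finger_gap())
    move_gripper(.056); p=current_position(); servo_line([p[0],p[1],HI],rate=.2); print("t",current_clock())
E
python3 - <<'E'
from h import *
c=capture("top");H=holders(c);h=min(H,key=lambda h:np.hypot(*(h['neck']-[.411,.173])));place(h,.125)
c,H=look();cv2.imwrite("pics/t2.png",ortho(c,.03)[150:650,50:750])
for h in H:print(h['neck'],h['rect'],h['yaw'],injig(h['rect']),injig(h['dc']),h['dyaw'])
E
```

```text
pick [0.41115 0.1729 ] -0.464 (0.03571166916505224, 0.0354274374447934)
gap 0.03575475845855927
floor True 0.010317500597937717
fence True [0.00025728 0.1189578 ] [0.95767297 0.10098761 2.20820398]
butt True [0.00096231 0.12448032] [-0.26177017 -1.56977576  3.82640487] 0.03587152804950897
t 20.325
[0.5599 0.1229] [0.5602 0.1248] -0.046 [0.00071296 0.12586593] [0.0039765  0.12021001] -0.013
[0.5264 0.3581] [0.5261 0.359 ] 0.574 [-0.04412037  0.35825014] [-0.0433672   0.35928587] 0.583
[0.4258 0.0243] [0.4257 0.0243] -0.581 [-0.12902339  0.01928742] [-0.12902799  0.01938731] -0.572
[ 0.3872 -0.1429] [ 0.3867 -0.1431] 0.562 [-0.16028445 -0.14972887] [-0.16076093 -0.15025133] 0.552
[0.3911 0.3194] [0.39   0.3215] 0.271 [-0.17835201  0.31453142] [-0.17772965  0.31405954] 0.279
[ 0.3565 -0.3003] [ 0.358  -0.2965] 0.0 [-0.18190018 -0.30428634] [-0.18324225 -0.30775172] 0.342
```

View pics/t2.png

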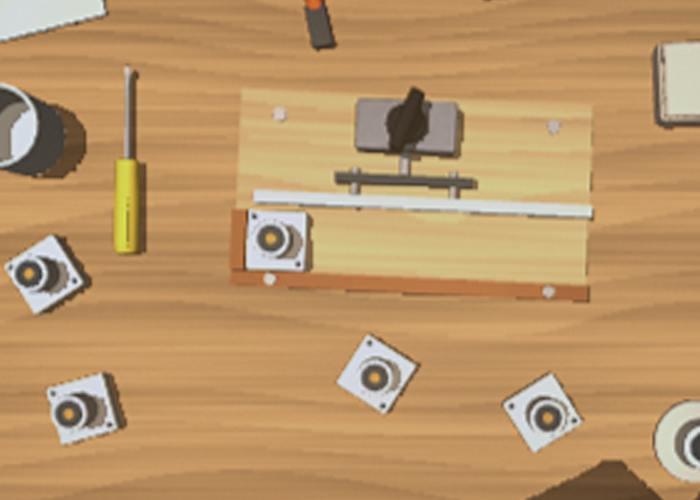

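The first holder stands against the stop, and one loose holder has been knocked to (0.387, -0.143). I'll carry on, looking again before each pick.

```bash
cat > go.py <<'E'
from h import *
import sys
c,H=look()
for yj in map(float,sys.argv[1:]):
    free=[h for h in H if injig(h['neck'])[0]<-.07 or injig(h['neck'])[1]>.2]
    free=[h for h in free if h['top']>.061]
    h=min(free,key=lambda h:np.hypot(*(h['neck']-[.45,-.05])))
    place(h,yj)
    c,H=look()
    for h in H:print(h['neck'],h['rect'],h['yaw'],h['size'],"jig",injig(h['neck']).round(4),h['top'])
cv2.imwrite(f"pics/g{sys.argv[1]}.png",ortho(c,.03)[150:650,50:750])
E
python3 go.py .065 .005
```

```text
pick [0.42575 0.0242 ] -0.581 (0.03540827559894431, 0.03517940154246819)
gap 0.03587113815590312
floor True 0.010296935998590672
fence True [0.00045075 0.05895069] [0.73553275 0.23547772 1.83411714]
butt True [0.00131591 0.06493979] [ 0.56261648 -1.13296222  3.25228069] 0.035492278212054425
t 31.275
[0.5598 0.1228] [0.5598 0.1116] -0.038 [87. 60.] jig [0.0004 0.1238] 0.078
[0.5576 0.0632] [0.5584 0.0766] -0.038 [85. 60.] jig [0.0009 0.0642] 0.079
[0.5265 0.358 ] [0.5261 0.359 ] 0.574 [60. 60.] jig [-0.0437  0.3573] 0.07
[ 0.3872 -0.1428] [ 0.3867 -0.1432] 0.561 [60. 60.] jig [-0.1598 -0.1494] 0.068
[0.3909 0.3194] [0.39   0.3215] 0.271 [60. 62.] jig [-0.1774  0.3125] 0.069
[ 0.3563 -0.3006] [ 0.358 -0.297] 0.0 [80. 80.] jig [-0.1834 -0.3085] 0.055
pick [ 0.38695 -0.143  ] 0.561 (0.035686115220277696, 0.035447855396028315)
gap 0.03562888349216055
floor True 0.010343602580703683
fence True [ 0.00036379 -0.0009225 ] [ 0.14954003 -0.21294856  2.28198642]
butt True [0.0013063  0.00517356] [-0.81234786 -1.67201015  3.75727459] 0.03563445563417929
t 41.5917
[0.56   0.1229] [0.5598 0.1116] -0.037 [87. 60.] jig [0.0006 0.124 ] 0.079
[0.5576 0.0633] [0.5578 0.0635] -0.043 [112.  60.] jig [0.0009 0.0643] 0.077
[0.5548 0.0044] [0.5556 0.0182] -0.043 [88. 60.] jig [0.0009 0.0053] 0.08
[0.5264 0.3579] [0.5261 0.359 ] 0.574 [60. 60.] jig [-0.0438  0.3572] 0.068
[0.3911 0.3196] [0.39   0.3215] 0.271 [60. 62.] jig [-0.1772  0.3127] 0.07
[ 0.3567 -0.3003] [ 0.358  -0.2965] 0.0 [80. 79.] jig [-0.183  -0.3081] 0.054
```

```bash
python3 go.py -.055 -.115
```

```text
pick [0.3905  0.32055] 0.271 (0.03545519102755123, 0.03553096646440868)
gap 0.035446460381026015
floor True 0.010329107723546432
fence True [ 0.00043995 -0.06110304] [1.37383861 0.4574944  2.47145136]
butt True [ 0.00147045 -0.05594423] [ 0.2697683  -1.27755665  2.60144552] 0.03559665099373201
t 54.0333
[0.56   0.1229] [0.5597 0.1115] -0.04 [87. 60.] jig [0.0006 0.124 ] 0.078
[0.5576 0.0634] [0.5578 0.0635] -0.043 [112.  60.] jig [0.0009 0.0644] 0.079
[0.5547 0.0044] [0.5551 0.0055] -0.04 [111.  61.] jig [0.0008 0.0053] 0.078
[ 0.5521 -0.0555] [ 0.5532 -0.0429] -0.038 [86. 61.] jig [ 0.0009 -0.0546] 0.08
[0.5262 0.358 ] [0.5261 0.359 ] 0.574 [60. 60.] jig [-0.044   0.3573] 0.068
[ 0.3568 -0.3009] [ 0.358 -0.297] 0.0 [80. 80.] jig [-0.1829 -0.3087] 0.055
pick [0.52615 0.3585 ] 0.574 (0.03575904279521363, 0.03542693554634947)
gap 0.036063940510109034
floor True 0.010369787445826287
fence True [ 0.0003965 -0.1210475] [1.29788565 0.10774119 2.63530238]
butt True [ 0.00157    -0.11652819] [ 0.23478578 -0.81877443  3.24452776] 0.03564302186881292
t 66.2667
[0.5599 0.123 ] [0.5597 0.1115] -0.041 [88. 60.] jig [0.0005 0.1241] 0.078
[0.5577 0.0633] [0.5579 0.0645] -0.043 [112.  60.] jig [0.001  0.0643] 0.078
[0.5547 0.0044] [0.555  0.0055] -0.043 [112.  60.] jig [0.0008 0.0053] 0.078
[ 0.5524 -0.0553] [ 0.5523 -0.0545] -0.042 [112.  61.] jig [ 0.0012 -0.0544] 0.078
[ 0.5494 -0.1145] [ 0.5504 -0.1019] -0.037 [88. 61.] jig [ 0.0009 -0.1137] 0.078
[ 0.3556 -0.3007] [ 0.358 -0.297] 0.0 [80. 80.] jig [-0.1841 -0.3086] 0.054
```

View pics/g-.055.png

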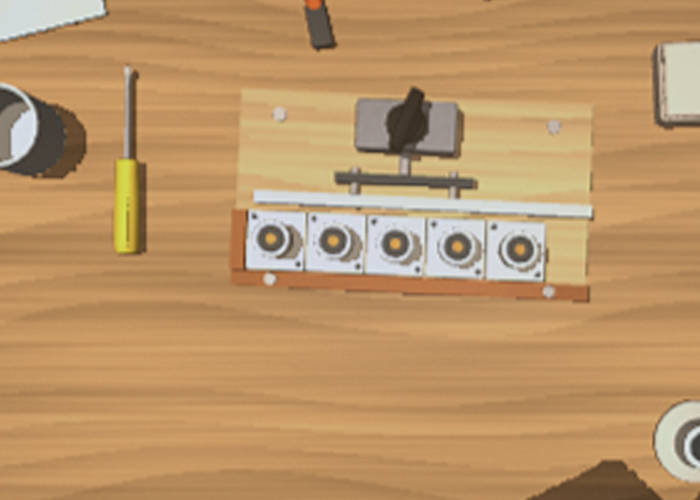

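The five holders form a row with no gaps I can see. I'll push once firmly on the last base to close it for certain.

Run:
```python
from h import *
move_gripper(0)
at=lambda y,z:[*J2w(J,(.0005,y)),z]
move_ptp(at(-.175,HI),q(J[2])); servo_line(at(-.175,.04),rate=.2); print(servo_line(at(-.175,.018),rate=.05,contact_N=5))
r=servo_line(at(-.140,.018),rate=.02,contact_N=15);print("push",r,injig(current_position()[:2]),current_force())
servo_line(at(-.175,.018),rate=.05);servo_line(at(-.175,HI),rate=.25)
c,H=look();print(current_clock())
for h in H:print(injig(h['neck']).round(4))
W=cloud(c);Z=W[...,2];w=(Z>.083)&(Z<.1)&(np.hypot(*(W[...,:2]-J2w(J,(.12,0))).transpose(2,0,1))<.05)
P=W[w][:,:2];u=np.linalg.svd(P-P.mean(0),full_matrices=False)[2][0];a=np.arctan2(u[1],u[0])
print("wing",P.mean(0),injig(P.mean(0)),"knob",-((a-J[2]+np.pi/2)%np.pi-np.pi/2))
k=P.mean(0)
for n in np.arange(-2.5,3.2,.25):
    s=inverse_kinematics([*k,.056],q(n)); print(round(n,2),None if s is None else round(s[5],2),end="; ")
```

```text
False
push True [ 0.00098795 -0.1578142 ] [-0.10821316 -0.99397119  2.37573815]
73.7417
[0.0006 0.1239]
[0.001  0.0644]
[0.001  0.0052]
[ 0.0013 -0.0544]
[ 0.0012 -0.1137]
[-0.1831 -0.3086]
wing [ 0.67313248 -0.0061524 ] [0.11954766 0.00024511] knob 0.3540970480871781
-2.5 2.39; -2.25 2.14; -2.0 1.89; -1.75 1.64; -1.5 1.39; -1.25 1.14; -1.0 0.89; -0.75 0.64; -0.5 0.39; -0.25 0.14; 0.0 -0.11; 0.25 -0.36; 0.5 -0.61; 0.75 -0.86; 1.0 -1.11; 1.25 -1.36; 1.5 -1.61; 1.75 -1.86; 2.0 -2.11; 2.25 -2.36; 2.5 -2.61; 2.75 -2.86; 3.0 None;
```

Run:
```python
from h import *
k=(.6731,-.0062); y0=np.pi/2+J[2]-.354
move_gripper(.045); move_ptp([*k,.16],q(y0)); servo_line([*k,.059],rate=.12)
print("base",current_torque(),current_force()); move_gripper(0); print("gap",current_finger_gap(),current_torque(),current_force())
j=np.array(current_joint_pos())
s=1 # j6 grows as yaw falls => clockwise
k0=.354
while k0<2.25:
    d=.15; j[5]+=d; k0+=d; goto_joints(j); 
    print(round(k0,3),np.round(current_torque()[2],3),np.round(current_joint_torque()[5],3),np.round(current_force(),1),round(current_finger_gap(),4),round(current_clock(),1))
```

```text
base [-0.03124738 -0.1227746  -0.03769586] [-0.002733   -0.18647746  1.01555717]
gap 0.013841342920249803 [-0.85694483  0.21171429  0.06968999] [-2.63987195 -4.52610175  7.03299094]
0.504 -0.052 0.353 [-0.  -0.6 -0.2] 0.0138 78.0
0.654 -0.103 0.327 [-0.1 -1.6 -0.1] 0.0132 78.2
0.804 -0.071 0.316 [-0.3 -0.8  0.5] 0.0139 78.5
0.954 -0.09 0.311 [0.2 0.7 0.1] 0.0138 78.8
1.104 -0.141 0.309 [-0.   0.1  0.6] 0.0141 79.0
1.254 -0.123 0.308 [ 1.3 -0.1 -0.2] 0.0137 79.3
1.404 -0.132 0.308 [ 1.3 -0.3  0.6] 0.0137 79.6
1.554 -0.111 0.308 [1.6 0.7 0.5] 0.0137 79.8
1.704 -0.097 0.308 [1.8 1.2 0.1] 0.0141 80.1
1.854 -0.092 0.308 [2.3 0.4 0.2] 0.0139 80.4
2.004 -0.099 0.308 [ 2.9  0.4 -0.3] 0.0141 80.6
2.154 -0.114 0.307 [ 3.4 -0.6 -0.2] 0.0139 80.9
2.304 -0.106 0.306 [2.6 0.2 0. ] 0.0138 81.2
```

Run:
```python
from h import *
def tor():
    a=[]; 
    for _ in range(6): a.append((current_torque()[2],current_joint_torque()[5])); sleep(.02)
    return np.mean(a,0)
yaw=lambda:(lambda R:np.arctan2(R[1,0],R[0,0]))(Ro.from_quat(current_orientation()).as_matrix())
kn=lambda:np.pi/2+J[2]-yaw()
j=np.array(current_joint_pos());h=[]
for i in range(14):
    j[5]+=.05; goto_joints(j); t=tor(); h.append(t[1]); k=kn(); print(round(k,3),t.round(3),round(current_finger_gap(),4))
    if k>2.95 or (len(h)>2 and h[-1]-h[0]>.04 and h[-2]-h[0]>.04): break
print(current_clock())
```

```text
2.342 [-0.02  -0.011] 0.0136
2.394 [-0.08 -0.03] 0.014
2.444 [-0.101 -0.03 ] 0.0141
2.494 [-0.067 -0.03 ] 0.0142
2.544 [-0.013  0.03 ] 0.0141
2.594 [-0.016  0.031] 0.014
83.2583
```

The torque jumped by 0.06 N m between 2.49 and 2.54 rad, so the jaw bit at about 2.52. I'll continue to about 3.28, which is an eighth of a turn past that.

Run:
```python
from h import *
yaw=lambda:(lambda R:np.arctan2(R[1,0],R[0,0]))(Ro.from_quat(current_orientation()).as_matrix())
kn=lambda:np.pi/2+J[2]-yaw()
j=np.array(current_joint_pos())
while kn()<3.27:
    j[5]+=min(.1,3.29-kn()); goto_joints(j); sleep(.12); print(round(kn(),3),np.round(current_joint_torque()[5],3),round(current_torque()[2],3),round(current_finger_gap(),4))
move_gripper(.045); p=current_position(); servo_line([p[0],p[1],.17],rate=.15)
c,H=look()
for h in H:print(injig(h['neck']).round(4))
W=cloud(c);Z=W[...,2];w=(Z>.083)&(Z<.1)&(np.hypot(*(W[...,:2]-J2w(J,(.12,0))).transpose(2,0,1))<.05)
P=W[w][:,:2];u=np.linalg.svd(P-P.mean(0),full_matrices=False)[2][0];a=np.arctan2(u[1],u[0])
print("wing knob mod pi",-(a-J[2])%np.pi+np.pi,current_clock())
cv2.imwrite("pics/end.png",cv2.resize(ortho(c,.03)[230:460,270:670],None,fx=2,fy=2)); cv2.imwrite("pics/endtop.png",c["image"])
```

```text
2.691 -0.002 -0.05 0.0141
2.791 0.004 0.03 0.0139
2.891 0.006 0.018 0.0136
2.991 0.008 0.019 0.0142
3.091 0.01 0.022 0.0139
3.191 0.012 0.009 0.0141
3.29 0.014 0.032 0.0139
[-0.0002  0.124 ]
[-0.0001  0.0646]
[-0.0001  0.0051]
[-0.     -0.0539]
[-0.0004 -0.1136]
[-0.1834 -0.3093]
wing knob mod pi 3.2789947474835324 89.4583
```

View pics/end.png

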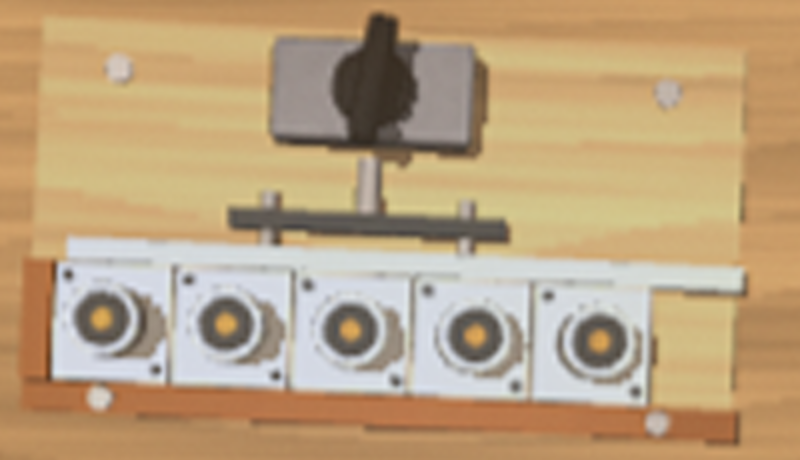

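View pics/endtop.png

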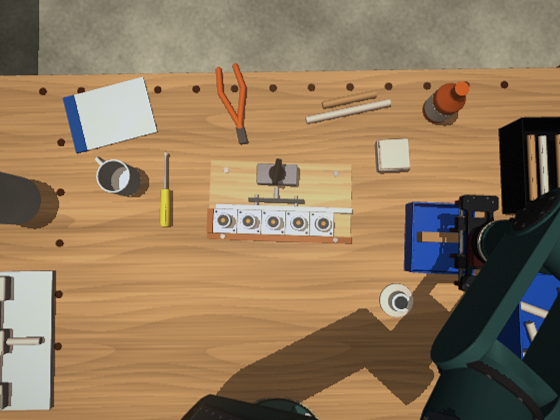

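The jaw is against the row, the bases are flush, the knob reads 3.28 rad, and everything else is where it was. Handing in.

```bash
python3 -c "
from bench import *
close_job()"
```

```text
the job is handed in; nothing more can be done
```

I finished the job and handed it in at about 90 s on the robot's clock; the hand-in gives no verdict.

- **Offcut:** I lifted it out of the channel first and put it in the blue bin. It still shows there in the last picture.
- **Lampholders:** All five square holders stand in one row against the end stop. One of them was knocked aside early on; I found it again and picked it up from its new place. A final push of about 15 N didn't move the row. The last picture shows no visible gaps and the jaw against the bases. The camera puts neighbouring centres 59.1–59.7 mm apart instead of 60 mm, which I take as calibration error.
- **Knob:** The torque jumped by about 0.06 N m at roughly 2.52 rad. I turned it on to 3.29 rad by the wrist angle, about 0.77 rad (an eighth of a turn) past the bite. After I let go, the camera read 3.28 rad.
- **Other things:** The mug, screwdriver, pliers, junction box and round holder look unmoved in the last picture.

**Checks that disagreed:** My first camera estimate of the end stop was about 10 mm off; I corrected it from the screw housing and knob before moving anything. The torque readings shifted by a few hundredths of a N m between scripts, so I found the bite from the jump within one run; it agrees with the expected 2.5 rad.

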